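# Clear the incubator lid and hold it half open

## Task

Someone has left the bottle standing on the lid of the block incubator, and the lid has lost its stay, so it drops shut as soon as it is let go. With the lid still closed, take the bottle off and set it down upright, without dropping it, inside the shallow tray on the bench; then raise the lid to 45 degrees from closed (within 5 degrees) and finish while still holding it there with the gripper, so that a colleague can reach the vials. Leave the vial rack, the tip box and the jar where they stand.

Things in the scene. Friction and masses are not known exactly. Their poses are not given: they have to be found in the camera images.
- incubator: Block incubator, a white box-shaped bench instrument fixed to the bench: 200 mm (its x) by 220 mm (its y) by 110 mm high without the lid. Origin: centre of its underside; z up; its front (grey panel with a dark display, the side nearer the robot) faces its -x. It stands at a different place and yaw (up to 0.35 rad either way) each time.
- lid (a joint): Angle of the incubator's grey lid, rad: 0 closed (the start), grows as the front edge rises, 0.785 is 45 degrees, stop at 1.4. Flat panel 200 x 220 x 12 mm, about 0.4 kg, on top of the incubator (top face 122.5 mm above the bench), hinged along its rear (+x) top edge. It moves freely and falls shut from any angle; holding it at the handle takes 2 to 3 N.
- lid_handle (a point): Centre of the lid's handle: a black barrel, 20 mm thick, 36 mm long along the incubator's y, flat ends, on a thin neck (10 x 12 mm) at the middle of the lid's front edge. Closed: x -78, y 0, z 162.5 mm in the incubator's frame, 40 mm above the lid's top face. It is rigid with the lid and turns with it; pinched across its two ends it pivots between the fingers.
- lid_hinge (a point): Point on the lid's hinge line, at mid width: x +100, y 0, z 110.5 mm in the incubator's frame. The hinge line is level and runs along the incubator's y.
- bottle: Small round closed amber glass bottle with a plain pale label band and a black cap, 50 mm in diameter and 100 mm high in all, about 0.18 kg. The straight body reaches up to about 60 mm, then a shoulder and the narrower cap. Origin: centre of its underside; z up along its axis. It starts upright on the closed lid, behind the handle.
- tray: Shallow open white plastic tray fixed to the bench, to the left or to the right of the incubator: 140 mm (its x) by 120 mm (its y) outside, walls 4 mm thick and 22 mm high, floor 4 mm thick (its top 4 mm above the origin). Origin: centre of its underside; z up.
- rack: White vial rack, 130 x 110 x 40 mm, with a few small capped vials standing to 64 mm; loose, on the other side of the incubator from the tray. Origin: centre of its underside. To be left alone.
- tip_box: Grey pipette tip box with rows of white tips, 85 x 120 x 53 mm, loose, at the far right of the bench. Origin: centre of its underside. To be left alone.
- jar: Clear glass jar with a white lid, 68 mm in diameter, 85 mm high, loose, at the far left of the bench. Origin: centre of its underside. To be left alone.
There are look-alikes about, which are no part of the job. What is shaped like the bottle but blue is not meant.

How it is judged (in metres and radians):
On the way, in this order (a step that is already met when the one before it is completed fails the run):
1. the bottle stands upright and released on the tray's floor, the lid still closed (x of bottle in the frame of tray between -0.05 and 0.05 m and y of bottle in the frame of tray between -0.04 and 0.04 m and z of bottle in the frame of tray between -0.004 and 0.012 m and angle between bottle's own z axis and vertical below 0.1 rad and linear speed of bottle below 0.05 m/s and contact force between bottle and the arm below 0.1 N and contact force between bottle and the fingers below 0.1 N and value of joint lid below 0.1 rad), for 0.2 s.
2. the lid is held by the fingers at 45 degrees, within 5 (value of joint lid between 0.698 and 0.873 rad and velocity of joint lid between -0.1 and 0.1 rad/s and contact force between lid and the fingers above 0.5 N and contact force between lid and bottle below 0.1 N and contact force between lid and rack below 0.1 N and contact force between lid and tip_box below 0.1 N and contact force between lid and jar below 0.1 N), for 0.3 s.
At the end, for the whole second after the job is handed in: The gripper's fingers hold the lid still at 45 degrees from closed, within 5 degrees (joint 0.698 to 0.873 rad), nothing else propping it; the bottle stands upright (within 0.1 rad), at rest and untouched on the floor of the tray; rack, tip box and jar are within 20 mm of where they stood (all of step 2 and x of bottle in the frame of tray between -0.05 and 0.05 m and y of bottle in the frame of tray between -0.04 and 0.04 m and z of bottle in the frame of tray between -0.004 and 0.012 m and angle between bottle's own z axis and vertical below 0.1 rad and linear speed of bottle below 0.05 m/s and contact force between bottle and the arm below 0.1 N and contact force between bottle and the fingers below 0.1 N and distance of each of rack, tip_box, jar from where it was at the start of the episode below 0.02 m and angle between each of rack, tip_box, jar's own z axis and vertical below 0.3 rad); the arm keeps its last pose, push and grip.
It fails at once if the lid is raised (over 0.15 rad) while the bottle is not yet down in the tray (value of joint lid above 0.15 rad and (z of bottle in the frame of tray above 0.03 m or horizontal distance between bottle and tray above 0.09 m)).
It fails at once if the bottle is tipped by more than 40 degrees (angle between bottle's own z axis and vertical above 0.7 rad).
It fails at once if the bottle is dropped: it comes down at more than 0.6 m/s in the tray (linear speed of bottle above 0.6 m/s and z of bottle in the frame of tray below 0.03 m and horizontal distance between bottle and tray below 0.09 m).
It fails at once if the vial rack, tip box or jar is shifted by more than 20 mm or tipped (distance of any of rack, tip_box, jar from where it was at the start of the episode above 0.02 m or angle between any of rack, tip_box, jar's own z axis and vertical above 0.3 rad).
It also fails if it takes over 61 s, if anything falls off the work surface, if the arm or the gripper's body presses on something with over 40 N, if the wrist force passes 120 N, or if a joint passes its speed limit or range.

## Robot

A 6-joint arm with a two-finger parallel gripper is mounted at the origin on the work surface. World frame = base frame: x ahead of the robot, y to its left, z up, the work surface at z = 0. Lengths are in m, angles in degrees, forces in N, time in s.
With the tool pointing down it reaches from about 0.3 to 0.75 m from the base axis. Payload 8.5 kg.
Tool frame: the origin (TCP) lies at the very end of the fingers, on their centre line; the grasp point (between the pads) lies 19 mm behind it; x points along the fingers, y is the direction in which the jaws open and shut, and the axes are right-handed (so a half turn about x gives the same grasp; the last joint's range is limited). The gripper opens to 85 mm and grips with 20 to 120 N. Pads are 22 mm wide; open, the fingers measure 114 mm over their backs; the gripper's body (76 mm by 85 mm) begins 54 mm behind the grasp point. The pads swing forward as they close: fully open they stand 13 mm farther back than shut.
Start: joints at [63.467, 21.807, 74.336, -0, 83.858, -12.336], TCP at [0.135, 0.533, 0.231] pointing down, gripper open.
Joint ranges: [-178.18, 178.18], [-50.72, 133.34], [12.68, 142.11], [-81.47, 261.47], [9.98, 163.14], [-165.26, 165.26]. Speed limits (degrees/s): [136.94, 136.94, 180, 180, 180, 180].

## Interface

Orientations are given as a 3x3 rotation matrix whose columns are the frame's x, y, z axes.
In Python, from rig import sensors, cams, env gives the robot as it stands.
- The arm moves only by the shell command python3 -m crank 'ROWS' [FORCE]. ROWS is a JSON object of lists of equal length, an entry for each row: "hand": the closure in counts, from 0 (fully open) to 255 (shut); "translation": the shift along the tool's x, y, z in m, a list of three; "dr": the turn, a rotation vector about the tool's x, y, z in rad, a list of three. A call has 1 to 5 rows; each row is the pose to reach, as a shift and turn from the pose commanded when the call began, along the tool's axes at that moment; what a row does not reach only later rows make up. A row lasts 1/10 s, in which the tool goes at most 50 mm and 8.59 degrees, less where a joint would pass 70% of its speed; a pose out of reach is approached as far as the arm can. A call with a gripper value outside its range is refused whole. The fingers move at their own pace and stop on an object; FORCE is the grip in N (left out, the last holds). Time passes only in rows, so rows that repeat a pose let the fingers close. It gives the time, the measured TCP pose, the force and the opening at its end, in the units of the state.
- sensors.observe(): the state, without advancing time (a new reading comes with each control period).
- cams.get_image(name): name is "side" or "top" or "wrist"; returns (picture, depth): 420x560x3 uint8, blue, green, red; 420x560 float32, m along the optical axis (not along the pixel's ray), 0 where there is no reading.
- cams.calibration(name): a dict with "vertical_fov" (degrees; the focal length in pixels is half the picture's height over the tangent of half this angle, whatever the lens; pixels are square), "cx", "cy" (the principal point, pixels), "distortion" ([k1, k2, p1, p2, k3] as OpenCV has them; the pictures are not rectified), "extrinsics" (4x4, takes a point from camera to world coordinates). Camera axes: x right, y down, z forward; pixel columns grow to the right and rows downward; lengths in m; the calibration is good to about 2 mm. A picture is of the moment at which its call begins: read the wrist's pose just before it. calibration takes no time and is no camera call; for the wrist camera it gives the pose at the moment of the call.
- env.close_job(): hands the job in, once; it reports no verdict.
The state is a dict: "time_s": time; "q": joint angles; "qvel": joint speeds; "joint_efforts": joint torques, N m; "position": TCP position; "tool_rot": TCP orientation; "ft_force": force on the tool from outside, world axes, zero at the start; "wrist_torque": the same for the moment, N m; "grip_width": finger opening in m.
Only numpy, scipy, OpenCV 4.12 (cv2) and the standard library are available. Lean on these libraries where they do the work, as an engineer would, in place of code of your own. Each camera call takes 0.05 s, during which the arm holds its last target. There are 200 camera calls.

## Working session

There is one attempt and no reset: what is moved stays moved. The work goes in short steps, Python scripts to look and compute and a shell command to move; the robot and the scene stay as the last step left them, time stands still between calls to the robot, and variables do not carry over. Pictures are saved under pics/ and viewed, about 8 in all and at most 12, crops included, and the job is handed in when it is done.

```bash
ls; mkdir -p pics
cat > h.py <<'E'
import numpy as np, cv2
from rig import sensors, cams, env
def K(name):
    c=cams.calibration(name); f=210/np.tan(np.radians(c["vertical_fov"])/2)
    return np.array([[f,0,c["cx"]],[0,f,c["cy"]],[0,0,1.]]),np.array(c["distortion"]),np.array(c["extrinsics"])
def ray(cal,uv):
    k,d,E=cal; p=cv2.undistortPoints(np.array([[uv]],float),k,d)[0,0]
    return E[:3,3],E[:3,:3]@np.array([p[0],p[1],1.])
def tri(c1,uv1,c2,uv2):
    o1,d1=ray(c1,uv1);o2,d2=ray(c2,uv2)
    s=np.linalg.lstsq(np.c_[d1,-d2],o2-o1,rcond=None)[0]
    a=o1+d1*s[0];b=o2+d2*s[1]; return (a+b)/2,np.linalg.norm(a-b)
def onz(cal,uv,z):
    o,d=ray(cal,uv); return o+d*(z-o[2])/d[2]
def dep(cal,uv,D):
    o,d=ray(cal,uv); return o+d*float(D[int(uv[1]),int(uv[0])])
def proj(cal,P):
    k,d,E=cal; M=np.linalg.inv(E)
    return cv2.projectPoints(np.array([P],float),cv2.Rodrigues(M[:3,:3])[0],M[:3,3],k,d)[0][0,0]
E
python3 - <<'E'
from h import *
s=sensors.observe(); print({k:np.round(v,3).tolist() for k,v in s.items()})
for n in("top","side","wrist"):
    c=K(n);im,D=cams.get_image(n); np.savez(f"{n}0.npz",im=im,D=D,k=c[0],d=c[1],E=c[2]); cv2.imwrite(f"pics/{n}0.png",im); print(n,c[2].round(3).tolist(),c[0][0,0])
a=cv2.imread("pics/top0.png");b=cv2.imread("pics/side0.png")
E
```

```text
pics
{'time_s': 0.0, 'q': [63.468, 21.841, 74.386, 0.0, 83.859, -12.333], 'qvel': [0.104, 0.054, -0.028, 0.01, 0.049, -0.074], 'joint_efforts': [0.0, -44.846, -23.128, -0.0, 0.005, -0.0], 'position': [0.135, 0.533, 0.231], 'tool_rot': [[-0.001, 0.245, 0.969], [-0.001, 0.969, -0.245], [-1.0, -0.001, -0.0]], 'ft_force': [-0.862, -0.209, -0.098], 'wrist_torque': [-0.003, 0.03, -0.021], 'grip_width': 0.085}
top [[0.024, -0.992, 0.123, 0.464], [-1.0, -0.024, 0.006, 0.001], [-0.003, -0.123, -0.992, 1.256], [0.0, 0.0, 0.0, 1.0]] 418.1967598489893
side [[-0.944, -0.221, 0.246, 0.285], [-0.331, 0.654, -0.681, 0.78], [-0.01, -0.724, -0.69, 0.904], [0.0, 0.0, 0.0, 1.0]] 523.1513201301902
wrist [[0.244, 0.935, 0.257, 0.071], [0.97, -0.236, -0.064, 0.55], [0.001, 0.265, -0.964, 0.374], [0.0, 0.0, 0.0, 1.0]] 323.75362882753063
```

View pics/top0.png

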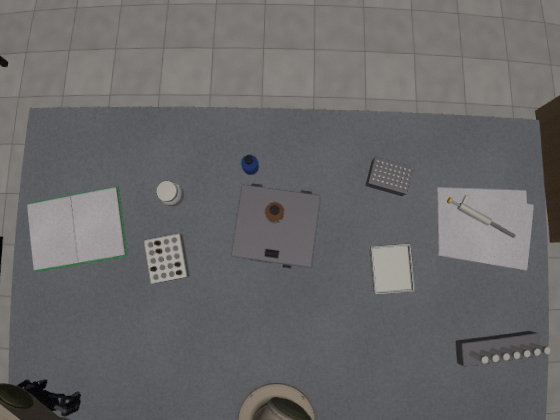

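View pics/side0.png

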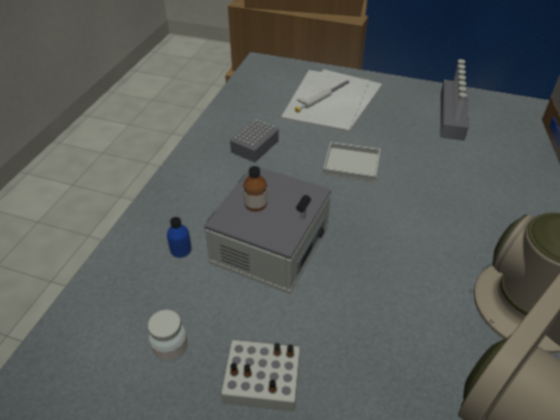

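The top view shows the amber bottle on the lid at (274,212) and a blue look-alike on the bench at (250,164). The handle is at (272,253), the tray at (392,269), the rack at (165,258), the jar at (169,193) and the tip box at (389,176). Only the amber bottle fits: it stands on the lid and has a black cap and a pale band. Next I'll enlarge both views to confirm that and measure.

Run:
```python
import cv2,numpy as np
a=cv2.imread("pics/top0.png")[175:305,225:425];b=cv2.imread("pics/side0.png")[130:290,190:390]
cv2.imwrite("pics/topc.png",cv2.resize(a,None,fx=4,fy=4,interpolation=cv2.INTER_CUBIC))
cv2.imwrite("pics/sidec.png",cv2.resize(cv2.convertScaleAbs(b,alpha=1.5),None,fx=3.75,fy=3.75,interpolation=cv2.INTER_CUBIC))
```

```text
(no output)
```

View pics/topc.png

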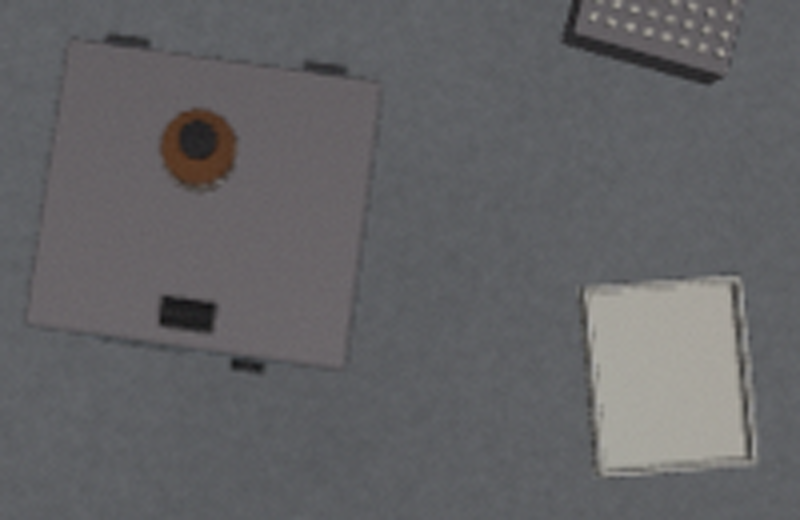

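View pics/sidec.png

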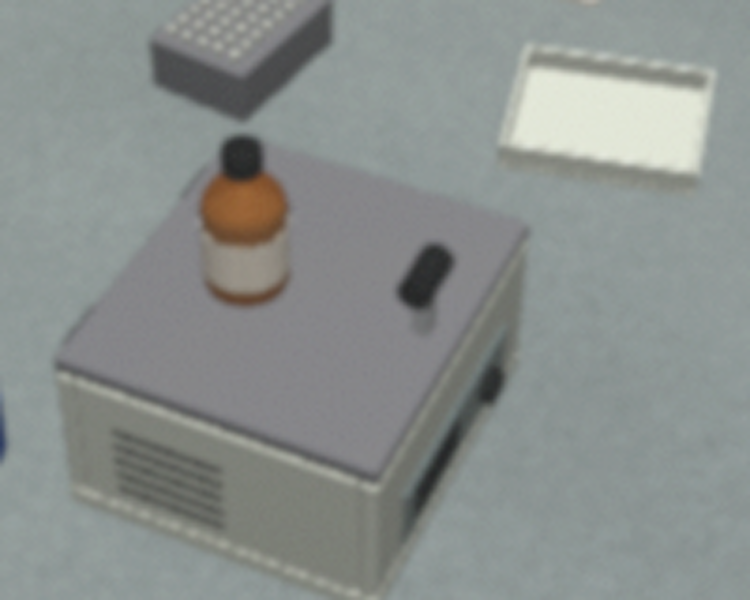

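The crops confirm the amber bottle (black cap, pale band) on the closed lid behind the handle. In the top crop the cap is at (198,140), the handle at (188,313), and the lid and tray corners are sharp. In the side crop the cap is at (243,150) and the handle at (427,275). The tray is to the right, with the wall rims visible.

Run:
```python
from h import *
T,S=K("top"),K("side")
t=lambda u,v:(225+u/4-.375,175+v/4-.375); s=lambda u,v:(190+u/3.75-.37,130+v/3.75-.37)
pts=dict(cap=((198,137),(243,145)),handle=((188,313),(427,275)),lRL=((70,40),(60,360)),lRR=((381,82),(270,147)),lFR=((345,367),(527,232)),lFL=((28,323),(378,475)),
tRL=((582,287),(500,150)),tRR=((741,277),(530,47)),tFR=((757,463),(715,70)),tFL=((599,475),(697,177)))
R={}
for n,(a,b) in pts.items():
    p,e=tri(T,t(*a),S,s(*b)); R[n]=p; print(n,p.round(4),round(e,4))
for n in pts:
    z=.1225 if n[0]=='l' else .022 if n[0]=='t' else .1625 if n=='handle' else .2225
    print(n,'top@z',onz(T,t(*pts[n][0]),z).round(4),'side@z',onz(S,s(*pts[n][1]),z).round(4))
D=np.load("top0.npz")["D"]
for n in('cap','handle'):print('depth',n,dep(T,t(*pts[n][0]),D).round(4))
# depth-based lid plane and tray floor
for q in((100,250),(300,150),(280,320),(100,100),(670,380)):print(q,dep(T,t(*q),D).round(4))
```

```text
cap [0.5976 0.0194 0.2251] 0.0011
handle [0.49   0.0241 0.1649] 0.0009
lRL [0.6759 0.1112 0.1216] 0.0021
lRR [ 0.6425 -0.1066  0.1149] 0.023
lFR [ 0.4576 -0.0821  0.115 ] 0.0001
lFL [0.4819 0.1333 0.1207] 0.0
tRL [ 0.519  -0.2644  0.0187] 0.0011
tRR [ 0.5287 -0.384   0.0215] 0.001
tFR [ 0.392  -0.3942  0.026 ] 0.0
tFL [ 0.3816 -0.2772  0.0209] 0.0001
cap top@z [0.5984 0.0196 0.2225] side@z [0.5982 0.0164 0.2225]
handle top@z [0.4905 0.0242 0.1625] side@z [0.4902 0.0216 0.1625]
lRL top@z [0.6767 0.1114 0.1225] side@z [0.6744 0.1118 0.1225]
lRR top@z [ 0.6525 -0.1032  0.1225] side@z [ 0.6275 -0.0992  0.1225]
lFR top@z [ 0.4577 -0.0815  0.1225] side@z [ 0.456  -0.0739  0.1225]
lFL top@z [0.4819 0.1331 0.1225] side@z [0.4815 0.1348 0.1225]
tRL top@z [ 0.5194 -0.2636  0.022 ] side@z [ 0.5176 -0.2607  0.022 ]
tRR top@z [ 0.5291 -0.3838  0.022 ] side@z [ 0.5281 -0.3835  0.022 ]
tFR top@z [ 0.3918 -0.3954  0.022 ] side@z [ 0.3925 -0.3995  0.022 ]
tFL top@z [ 0.3818 -0.277   0.022 ] side@z [ 0.3815 -0.276   0.022 ]
depth cap [0.5981 0.0195 0.225 ]
depth handle [0.4903 0.024  0.173 ]
(100, 250) [0.5328 0.0862 0.1187]
(300, 150) [ 0.604  -0.0483  0.1236]
(280, 320) [ 0.4882 -0.037   0.1248]
(100, 100) [0.635  0.0891 0.1253]
(670, 380) [ 0.4518 -0.3345  0.0039]
```

Results:
- **Incubator:** centre (0.567, 0.015), yaw -6.4°. The handle seen from two views agrees with this.
- **Bottle:** at (0.598, 0.0195), cap top about 0.224.
- **Tray:** centre (0.4556, -0.330).

I'll grasp the body from above, with the TCP about 34 mm above the lid and the jaws along the incubator's y. First I go over the bottle at a safe height.

```bash
cat > d.py <<'E'
import sys; from h import *
def delta(x,y,z,yaw=-0.111,pitch=0.):
    "tool pointing down, jaw along incubator y; pitch about the jaw axis tips the tool's x forward (deg)"
    s=sensors.observe(); R=np.array(s["tool_rot"]); p=np.array(s["position"])
    c,n=np.cos(yaw),np.sin(yaw); fx=np.array([c,n,0]); yv=np.array([-n,c,0]); a=np.radians(pitch)
    xv=np.sin(a)*fx+np.array([0,0,-np.cos(a)]); Rt=np.c_[xv,yv,np.cross(xv,yv)]
    print('t',round(s["time_s"],2),'p',p.round(4),'F',np.array(s["ft_force"]).round(1),'w',round(s["grip_width"],4))
    print('shift',(R.T@(np.array([x,y,z])-p)).round(4),'dr',cv2.Rodrigues(R.T@Rt)[0].ravel().round(4))
delta(*map(float,sys.argv[1:]))
E
python3 -m crank '{"hand":[0,0,0,0,0],"translation":[[-0.05,0,0],[-0.07,0,0],[-0.07,-0.026,0.04],[-0.07,-0.052,0.08],[-0.07,-0.08,0.12]],"dr":[[0,0,0],[0,0,0],[-0.07,0,0],[-0.138,0,0],[-0.138,0,0]]}' && python3 d.py .598 .0195 .30
```

```text
time_s: 0.65
position: [0.2322, 0.425, 0.3011]
tool_rot: [[-0.0, 0.106, 0.994], [-0.0, 0.994, -0.106], [-1.0, -0.0, -0.0]]
ft_force: [1.6, 0.7, -0.2]
grip_width: 0.0854
t 0.65 p [0.2322 0.425  0.3011] F [ 1.6  0.7 -0.2] w 0.0854
shift [ 0.0012 -0.3642  0.4069] dr [ 0.0043 -0.0001  0.0003]
```

```bash
python3 -m crank '{"hand":[0,0,0,0,0],"translation":[[0,-0.033,0.037],[0,-0.066,0.074],[0,-0.1,0.111],[0,-0.133,0.148],[0,-0.166,0.185]],"dr":[[0,0,0],[0,0,0],[0,0,0],[0,0,0],[0,0,0]]}' >/dev/null; python3 -m crank '{"hand":[0,0,0,0,0],"translation":[[0,-0.033,0.037],[0,-0.066,0.074],[0,-0.1,0.111],[0,-0.133,0.148],[0,-0.166,0.185]],"dr":[[0,0,0],[0,0,0],[0,0,0],[0,0,0],[0,0,0]]}' >/dev/null;  python3 d.py .598 .0195 .30
```

```text
t 1.65 p [0.564  0.0538 0.3011] F [1.3 0.9 0.3] w 0.0855
shift [ 0.0011 -0.0303  0.0376] dr [ 0.0009 -0.0004 -0.0001]
```

```bash
python3 -m crank '{"hand":[0,0,0],"translation":[[0,-0.03,0.0376],[0,-0.0303,0.0376],[0,-0.0303,0.0376]],"dr":[[0,0,0],[0,0,0],[0,0,0]]}' >/dev/null;  python3 d.py .598 .0195 .1565
python3 - <<'E'
from h import *
w=K("wrist");im,D=cams.get_image("wrist")
for P in((.598,.0195,.2225),(.598,.0195,.16),(.4897,.0239,.1625)):
    q=proj(w,P);cv2.circle(im,tuple(int(round(v)) for v in q),2,(0,255,0),-1);print(P,q.round(1))
cv2.imwrite("pics/w1.png",im)
E
```

```text
t 1.95 p [0.5972 0.0208 0.3004] F [-0.7  0.2 -0.7] w 0.0851
shift [ 0.1439 -0.0012  0.0012] dr [-0.0002 -0.0018 -0.0002]
(0.598, 0.0195, 0.2225) [267.8 217.2]
(0.598, 0.0195, 0.16) [268.4 197. ]
(0.4897, 0.0239, 0.1625) [258.7  67. ]
```

View pics/w1.png

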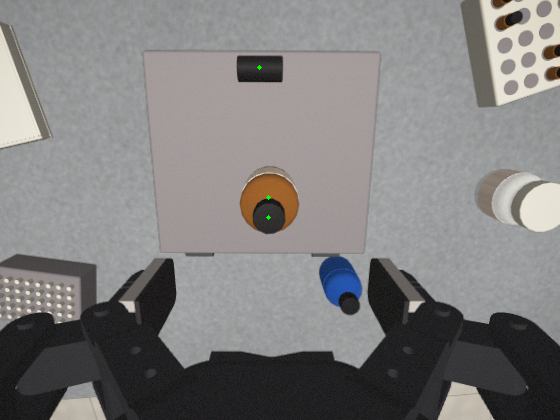

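The wrist view, from a third position, agrees: the projected cap and handle points fall on the cap (268,217) and the handle centre (259,68). The jaws are square to the lid. I'll descend.

```bash
python3 -m crank '{"hand":[0,0,0,0,0],"translation":[[0.04,-0.001,0.001],[0.08,-0.001,0.001],[0.115,-0.001,0.001],[0.135,-0.001,0.001],[0.144,-0.001,0.001]],"dr":[[0,0,0],[0,0,0],[0,0,0],[0,0,0],[0,0,0]]}' >/dev/null;  python3 d.py .598 .0195 .1565; python3 -m crank '{"hand":[80,90,100,110,120],"translation":[[0,0,0],[0,0,0],[0,0,0],[0,0,0],[0,0,0]],"dr":[[0,0,0],[0,0,0],[0,0,0],[0,0,0],[0,0,0]]}' 35;python3 -m crank '{"hand":[130,140,160,160,160],"translation":[[0,0,0],[0,0,0],[0,0,0],[0,0,0],[0,0,0]],"dr":[[0,0,0],[0,0,0],[0,0,0],[0,0,0],[0,0,0]]}'
```

```text
t 2.5 p [0.5965 0.0218 0.156 ] F [ 0.6 -0.1 -0.5] w 0.0854
shift [-0.0005 -0.0021  0.0017] dr [ 0.0029 -0.0027 -0.0003]
time_s: 3.0
position: [0.5986, 0.0203, 0.1592]
tool_rot: [[0.003, 0.11, 0.994], [-0.0, 0.994, -0.11], [-1.0, -0.0, 0.003]]
ft_force: [-0.8, -0.2, 6.2]
grip_width: 0.0484
time_s: 3.5
position: [0.5985, 0.0202, 0.1591]
tool_rot: [[0.003, 0.11, 0.994], [-0.0, 0.994, -0.11], [-1.0, -0.0, 0.003]]
ft_force: [-1.3, 0.3, 7.4]
grip_width: 0.0492
```

```bash
python3 -m crank '{"hand":[160,160,160,160,160],"translation":[[-0.01,0,0],[-0.02,0,0],[-0.04,0,0],[-0.06,0,0],[-0.07,0,0]],"dr":[[0,0,0],[0,0,0],[0,0,0],[0,0,0],[0,0,0]]}';  python3 - <<'E'
from h import *
im,D=cams.get_image("side");c=im[90:290,170:400]
cv2.imwrite("pics/s1.png",cv2.resize(cv2.convertScaleAbs(c,alpha=1.4),None,fx=2.8,fy=2.8))
E
python3 d.py .4556 -.33 .23
```

```text
time_s: 4.0
position: [0.5984, 0.0203, 0.2297]
tool_rot: [[0.003, 0.11, 0.994], [-0.0, 0.994, -0.11], [-1.0, -0.0, 0.003]]
ft_force: [-0.1, -0.5, -2.3]
grip_width: 0.0489
t 4.05 p [0.5987 0.0203 0.2305] F [ 0.8  0.2 -0.8] w 0.0486
shift [ 1.000e-04 -3.638e-01 -1.038e-01] dr [0.0012 0.0046 0.0002]
```

View pics/s1.png

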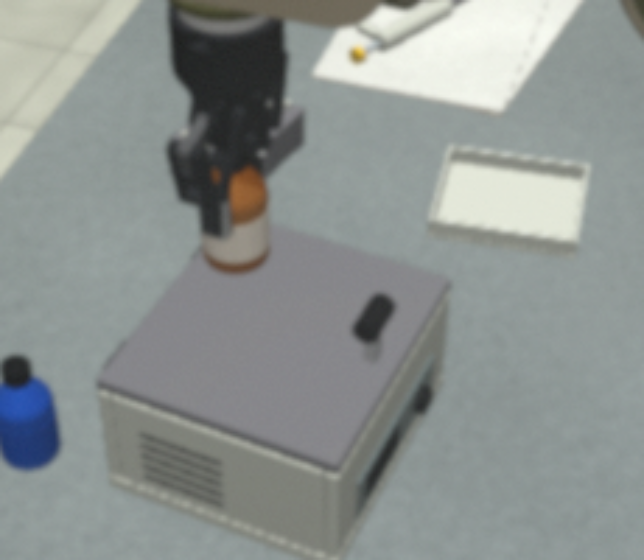

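The bottle is held upright, about 70 mm clear of the lid, and the lid is still closed. I'll carry it over the tray.

```bash
python3 -m crank '{"hand":[160,160,160,160,160],"translation":[[0,-0.015,-0.004],[0,-0.045,-0.013],[0,-0.085,-0.024],[0,-0.125,-0.035],[0,-0.165,-0.047]],"dr":[[0,0,0],[0,0,0],[0,0,0],[0,0,0],[0,0,0]]}' >/dev/null; python3 -m crank '{"hand":[160,160,160,160,160],"translation":[[0,-0.04,-0.0115],[0,-0.08,-0.023],[0,-0.12,-0.034],[0,-0.16,-0.045],[0,-0.19,-0.054]],"dr":[[0,0,0],[0,0,0],[0,0,0],[0,0,0],[0,0,0]]}' >/dev/null;  python3 d.py .4556 -.33 .08
```

```text
t 5.05 p [ 0.4566 -0.3238  0.2262] F [ 0.7  0.3 -1.6] w 0.0484
shift [ 0.1462 -0.0064 -0.    ] dr [-0.0005 -0.0017 -0.0009]
```

```bash
python3 -m crank '{"hand":[160,160,160,160,160],"translation":[[0.03,-0.006,0],[0.07,-0.006,0],[0.11,-0.006,0],[0.135,-0.006,0],[0.146,-0.006,0]],"dr":[[0,0,0],[0,0,0],[0,0,0],[0,0,0],[0,0,0]]}' >/dev/null; python3 -m crank '{"hand":[160,160,160],"translation":[[0.01,0,0],[0.02,0,0],[0.025,0,0]],"dr":[[0,0,0],[0,0,0],[0,0,0]]}';  python3 - <<'E'
from h import *
im,D=cams.get_image("side");c=im[90:210,270:430]
cv2.imwrite("pics/s2.png",cv2.resize(cv2.convertScaleAbs(c,alpha=1.4),None,fx=4,fy=4))
E
python3 d.py .4556 -.33 .0405
```

```text
time_s: 5.85
position: [0.458, -0.3276, 0.0561]
tool_rot: [[0.0, 0.11, 0.994], [-0.0, 0.994, -0.11], [-1.0, -0.0, 0.0]]
ft_force: [-1.1, 0.4, -1.1]
grip_width: 0.0489
t 5.9 p [ 0.4578 -0.3274  0.0557] F [-0.2 -0.4 -2.6] w 0.0485
shift [ 0.0152 -0.0029 -0.0019] dr [ 0.0012 -0.0004 -0.0003]
```

View pics/s2.png

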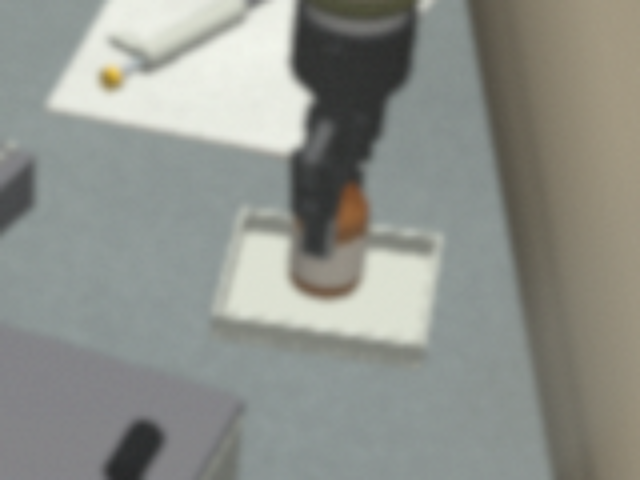

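The bottle is upright inside the tray, above the floor, with its base at crop pixel (327,285), near the middle. I'll lower it in small steps and watch the force.

```bash
python3 -m crank '{"hand":[160,160,160],"translation":[[0.005,-0.002,-0.001],[0.01,-0.002,-0.001],[0.013,-0.002,-0.001]],"dr":[[0,0,0],[0,0,0],[0,0,0]]}'; python3 -m crank '{"hand":[160,160],"translation":[[0.001,0,0],[0.002,0,0]],"dr":[[0,0,0],[0,0,0]]}'
```

```text
time_s: 6.2
position: [0.4567, -0.3294, 0.0431]
tool_rot: [[0.0, 0.11, 0.994], [-0.0, 0.994, -0.11], [-1.0, -0.0, 0.0]]
ft_force: [0.4, 0.4, -1.8]
grip_width: 0.0483
time_s: 6.4
position: [0.4569, -0.3294, 0.0413]
tool_rot: [[0.0, 0.11, 0.994], [-0.0, 0.994, -0.11], [-1.0, -0.0, 0.0]]
ft_force: [0.4, 0.3, -1.9]
grip_width: 0.0485
```

```bash
python3 -m crank '{"hand":[160,160,160],"translation":[[0.001,0,0],[0.0015,0,0],[0.0015,0,0]],"dr":[[0,0,0],[0,0,0],[0,0,0]]}'
```

```text
time_s: 6.7
position: [0.457, -0.3295, 0.0407]
tool_rot: [[0.001, 0.109, 0.994], [-0.001, 0.994, -0.109], [-1.0, -0.001, 0.001]]
ft_force: [-1.2, 1.0, 5.2]
grip_width: 0.0489
```

Contact at TCP z = 0.0407, with force +5 N, as predicted. I'll release gently and lift off.

```bash
python3 -m crank '{"hand":[110,90,70,50,30],"translation":[[0,0,0],[0,0,0],[0,0,0],[0,0,0],[0,0,0]],"dr":[[0,0,0],[0,0,0],[0,0,0],[0,0,0],[0,0,0]]}'; python3 -m crank '{"hand":[0,0,0,0,0],"translation":[[0,0,0],[0,0,0],[0,0,0],[0,0,0],[0,0,0]],"dr":[[0,0,0],[0,0,0],[0,0,0],[0,0,0],[0,0,0]]}';  python3 -m crank '{"hand":[0,0,0,0,0],"translation":[[-0.02,0,0],[-0.06,0,0],[-0.11,0,0],[-0.16,0,0],[-0.2,0,0]],"dr":[[0,0,0],[0,0,0],[0,0,0],[0,0,0],[0,0,0]]}'
python3 - <<'E'
from h import *
im,D=cams.get_image("side");c=im[90:290,170:430]
cv2.imwrite("pics/s3.png",cv2.resize(cv2.convertScaleAbs(c,alpha=1.4),None,fx=2.8,fy=2.8))
E
```

```text
time_s: 7.2
position: [0.4568, -0.3294, 0.0398]
tool_rot: [[0.0, 0.11, 0.994], [-0.0, 0.994, -0.11], [-1.0, -0.0, 0.0]]
ft_force: [0.4, -0.7, 0.2]
grip_width: 0.0754
time_s: 7.7
position: [0.4568, -0.3293, 0.0398]
tool_rot: [[-0.0, 0.11, 0.994], [0.0, 0.994, -0.11], [-1.0, 0.0, -0.0]]
ft_force: [-0.0, 0.2, -0.7]
grip_width: 0.0853
time_s: 8.2
position: [0.4568, -0.3293, 0.243]
tool_rot: [[0.002, 0.11, 0.994], [-0.002, 0.994, -0.109], [-1.0, -0.002, 0.002]]
ft_force: [-0.1, -0.0, 0.5]
grip_width: 0.0855
```

View pics/s3.png

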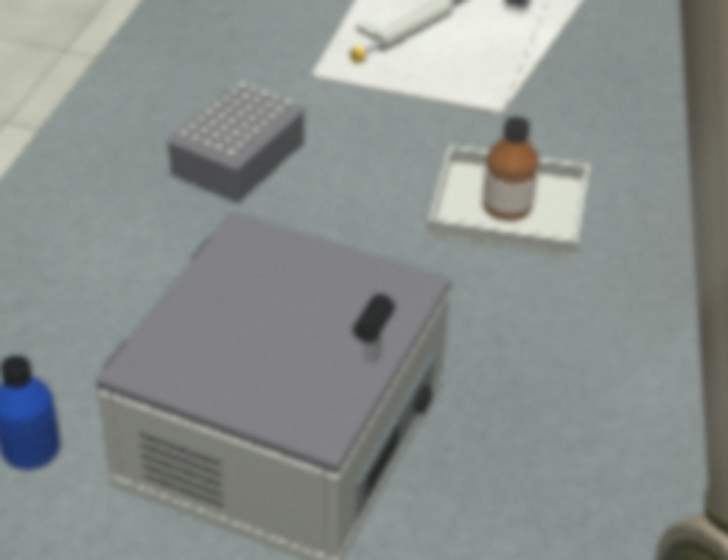

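The bottle stands upright in the tray at crop pixel (512,200), released and near the middle. The lid is closed, nothing else has moved, and the handle is clear at (374,316). Next I go above the handle.

```bash
python3 d.py .4897 .0239 .243
python3 -m crank '{"hand":[0,0,0,0,0],"translation":[[0,0.03,0],[0,0.075,0],[0,0.12,0],[0,0.165,0],[0,0.21,0]],"dr":[[0,0,0],[0,0,0],[0,0,0],[0,0,0],[0,0,0]]}' >/dev/null; python3 -m crank '{"hand":[0,0,0,0,0],"translation":[[0,0.045,0],[0,0.09,0],[0,0.13,-0.003],[0,0.144,-0.006],[0,0.144,-0.006]],"dr":[[0,0,0],[0,0,0],[0,0,0],[0,0,0],[0,0,0]]}' >/dev/null;  python3 d.py .4897 .0239 .141
```

```text
t 8.25 p [ 0.4581 -0.3307  0.2492] F [ 0.3 -1.3  6.6] w 0.0853
shift [ 0.0031  0.3559 -0.0075] dr [0.0014 0.0097 0.0086]
t 9.25 p [0.4893 0.0245 0.2397] F [-0.  -0.3  0.5] w 0.0857
shift [ 0.0987 -0.0006  0.0005] dr [ 0.0041 -0.0002  0.0001]
```

```bash
python3 -m crank '{"hand":[0,0,0,0,0],"translation":[[0.03,-0.0005,0],[0.06,-0.0005,0],[0.085,-0.0005,0],[0.095,-0.0005,0],[0.099,-0.0005,0]],"dr":[[0,0,0],[0,0,0],[0,0,0],[0,0,0],[0,0,0]]}' ; python3 -m crank '{"hand":[60,100,120,130,140],"translation":[[0,0,0],[0,0,0],[0,0,0],[0,0,0],[0,0,0]],"dr":[[0,0,0],[0,0,0],[0,0,0],[0,0,0],[0,0,0]]}' 40;  python3 -m crank '{"hand":[150,170,190,200,200],"translation":[[0,0,0],[0,0,0],[0,0,0],[0,0,0],[0,0,0]],"dr":[[0,0,0],[0,0,0],[0,0,0],[0,0,0],[0,0,0]]}'
```

```text
time_s: 9.75
position: [0.4895, 0.0217, 0.1402]
tool_rot: [[-0.001, 0.111, 0.994], [0.0, 0.994, -0.111], [-1.0, -0.0, -0.001]]
ft_force: [-1.1, -0.7, 0.1]
grip_width: 0.0855
time_s: 10.25
position: [0.4897, 0.0227, 0.1412]
tool_rot: [[0.001, 0.109, 0.994], [-0.0, 0.994, -0.109], [-1.0, -0.0, 0.001]]
ft_force: [1.1, 0.7, 0.1]
grip_width: 0.0383
time_s: 10.75
position: [0.4897, 0.0231, 0.1413]
tool_rot: [[0.001, 0.11, 0.994], [0.001, 0.994, -0.11], [-1.0, 0.001, 0.001]]
ft_force: [-0.8, 4.1, 6.5]
grip_width: 0.035
```

The handle is pinched (35 mm against its 36 mm length). I'll follow the arc about the hinge with radius 185 mm, half of it first.

```bash
python3 -m crank '{"hand":[200,200,200,200,200],"translation":[[-0.014,0,0.005],[-0.027,0,0.0105],[-0.040,0,0.017],[-0.0525,0,0.025],[-0.064,0,0.0335]],"dr":[[0,0,0],[0,0,0],[0,0,0],[0,0,0],[0,0,0]]}'
```

```text
time_s: 11.25
position: [0.5219, 0.0194, 0.2043]
tool_rot: [[-0.004, 0.109, 0.994], [0.001, 0.994, -0.109], [-1.0, 0.0, -0.004]]
ft_force: [-0.5, 1.2, -5.3]
grip_width: 0.0356
```

```bash
python3 -m crank '{"hand":[200,200,200,200,200],"translation":[[-0.011,0,0.0095],[-0.021,0,0.020],[-0.0305,0,0.031],[-0.039,0,0.043],[-0.0465,0,0.0555]],"dr":[[0,0,0],[0,0,0],[0,0,0],[0,0,0],[0,0,0]]}'
python3 -m crank '{"hand":[200,200,200],"translation":[[0,0,0],[0,0,0],[0,0,0]],"dr":[[0,0,0],[0,0,0],[0,0,0]]}'
python3 - <<'E'
from h import *
p=np.array(sensors.observe()["position"]); h=np.array([.4897,.0239,.1625])+p-np.array([.4897,.0231,.1413])
d=h-np.array([.6664,.0039,.1105]); print('lid deg (handle on hinge circle)',np.degrees(np.arctan2(d[2],-d[0]*.9938+d[1]*.111))-16.3,np.linalg.norm([d[2],np.hypot(d[0],d[1])]))
S=K("side");im,D=cams.get_image("side");np.savez("side9.npz",im=im,D=D)
cv2.imwrite("pics/s4.png",cv2.resize(cv2.convertScaleAbs(im[70:300,160:430],alpha=1.4),None,fx=2.6,fy=2.6))
E
```

```text
time_s: 11.75
position: [0.5772, 0.0129, 0.2509]
tool_rot: [[-0.004, 0.11, 0.994], [0.0, 0.994, -0.11], [-1.0, -0.0, -0.004]]
ft_force: [-1.2, -0.4, -3.4]
grip_width: 0.0352
time_s: 12.05
position: [0.5774, 0.0129, 0.2509]
tool_rot: [[-0.001, 0.11, 0.994], [-0.0, 0.994, -0.11], [-1.0, -0.0, -0.001]]
ft_force: [-2.0, 0.4, -1.5]
grip_width: 0.0354
lid deg (handle on hinge circle) 44.69536776842699 0.18472490462363633
```

View pics/s4.png

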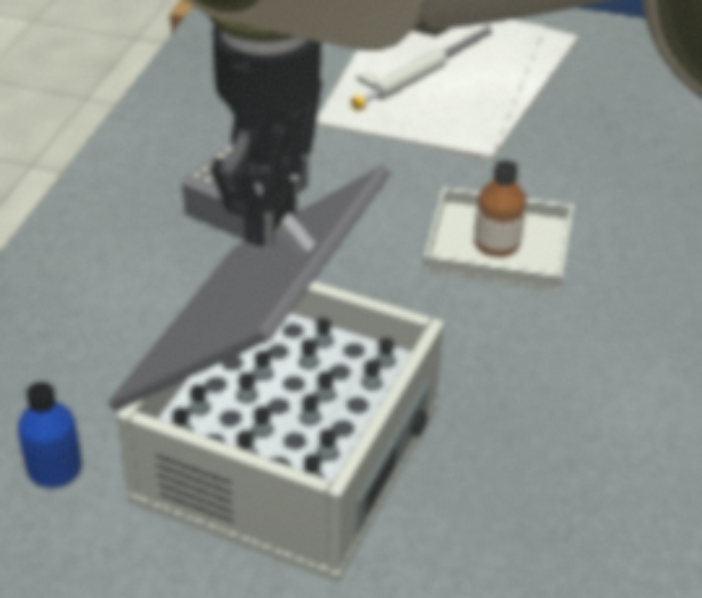

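The lid is raised and held in the gripper, with the vials exposed. The bottle stands upright in the tray at (500,215). I'll check the lid angle independently with a depth plane fit, then check the bottle's place and the neighbours.

Run:
```python
from h import *
S=K("side");D=np.load("side9.npz")["D"]
poly=np.array([[150,385],[215,290],[235,262],[270,300],[255,325],[200,355]])/2.6+[160,70]
m=np.zeros(D.shape,np.uint8);cv2.fillPoly(m,[poly.astype(int)],1)
v,u=np.nonzero((m>0)&(D>0));P=np.array([dep(S,(a,b),D) for a,b in zip(u,v)])
for _ in range(3):
    c=np.median(P,0);n=np.linalg.svd(P-P.mean(0),full_matrices=False)[2][2];r=(P-P.mean(0))@n;P=P[abs(r)<2.5*r.std()+1e-6]
print(len(P),'lid normal',n.round(3),'tilt deg',np.degrees(np.arccos(abs(n[2]))),'rms',r.std())
# bottle: cap, depth, both views
T=K("top");im,Dt=cams.get_image("top");a0=np.load("top0.npz")["im"]
for n_,(x,y) in dict(rack=(165,258),tip=(389,176),jar=(169,193)).items():
    t=a0[y-24:y+24,x-24:x+24];r=cv2.matchTemplate(im[y-34:y+34,x-34:x+34],t,cv2.TM_CCOEFF_NORMED);_,q,_,l=cv2.minMaxLoc(r);print(n_,'px shift',l[0]-10,l[1]-10,round(q,3))
cap=(160+506/2.6,70+166/2.6);b=(160+500/2.6,70+215/2.6)
p=onz(S,cap,.104);d=p[:2]-[.4556,-.33];c,s=np.cos(.097),np.sin(.097)
print('cap on z=.104',p.round(4),'in tray',(c*d[0]+s*d[1]).round(4),(-s*d[0]+c*d[1]).round(4))
s=sensors.observe();print(s["time_s"],np.round(s["ft_force"],1),s["grip_width"])
```

```text
720 lid normal [-0.686  0.081 -0.723] tilt deg 43.6878429344274 rms 0.00039611912290374415
rack px shift 0 0 0.999
tip px shift 0 0 0.995
jar px shift 0 0 0.997
cap on z=.104 [ 0.4567 -0.3292  0.104 ] in tray 0.0012 0.0007
12.15 [-1.8 -0.2 -0.2] 0.03511625927701209
```

Everything agrees: lid at 43.7° by the plane fit and 44.7° by kinematics, bottle about 1 mm from the tray centre, neighbours unmoved. Handing in.

```bash
python3 -m crank '{"hand":[200,200,200],"translation":[[0,0,0],[0,0,0],[0,0,0]],"dr":[[0,0,0],[0,0,0],[0,0,0]]}'; python3 -c "
from rig import env;print(env.close_job())"
```

```text
time_s: 12.45
position: [0.5779, 0.0129, 0.2511]
tool_rot: [[-0.0, 0.11, 0.994], [-0.0, 0.994, -0.11], [-1.0, -0.0, -0.0]]
ft_force: [-2.4, -1.6, -0.9]
grip_width: 0.0355
the job is handed in; nothing more can be done
None
```

I took the amber bottle off the closed lid and set it upright in the tray. Then I pinched the handle across its ends, raised the lid along its arc to about 45°, and handed in while still holding it at 12.5 s.

- **Lid:** the angle is 43.7° from a depth plane fit and 44.7° from the arm's pose. The two differ by 1° and both are within tolerance. The pose stayed steady and the grip width stayed at 35 mm.
- **Bottle:** it stands upright and released, about 1 mm from the tray centre.
- **Rack, tip box and jar:** they show zero pixel shift in the top view.
- **Disagreements:** no check failed. The only outlier was one badly read rear lid corner in the first side view (23 mm off), and I did not use it.

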